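# Four clicks on the bottle filler's dial

## Robot

A 6-joint arm with a two-finger parallel gripper is mounted at the origin on the work surface. World frame = base frame: x ahead of the robot, y to its left, z up, the work surface at z = 0. Lengths are in m, angles in degrees, forces in N, time in s.
With the tool pointing down it reaches from about 0.4 to 0.825 m from the base axis. Payload 7 kg.
Tool frame: the origin (TCP) lies midway between the tips of the shut fingers; the grasp point (between the pads) lies 19 mm behind it; x points along the fingers, z is the direction in which the jaws open and shut, and the axes are right-handed (so a half turn about x gives the same grasp; the last joint's range is limited). The gripper opens to 88 mm and grips with 3 to 60 N. Pads are 19 mm wide; open, the fingers measure 130 mm over their backs; the gripper's body (78 mm by 193 mm) begins 47 mm behind the grasp point.
Start: joints at [-55.342, 20.546, 0.682, 0, -70.136, -16.507], TCP at [0.21, -0.641, 0.227] pointing down, gripper open.
Joint ranges: [-176.03, 176.03], [-82.01, 121.73], [-58.28, 71.71], [-173.87, 95.51], [-174.79, -0.11], [-173.66, 173.66]. Speed limits (degrees/s): [136.94, 136.94, 172.46, 180, 180, 180].

## Interface

Orientations are given as [roll, pitch, yaw] about the fixed x, y, z axes, in that order (R = Rz(yaw) Ry(pitch) Rx(roll)).
In Python, from plant import ctrl gives the robot as it stands.
- The arm moves only by the tool servo_tool, never from a script. Its argument "motion" is a list of rows, each an object with "offset": the shift along the tool's x, y, z in m, a list of three; "roll": the turn about the tool's x in degrees; "claw": the opening, from -1 (shut) to 1 (fully open), so that 0 is half open. In form: [{"offset": [x, y, z], "roll": roll, "claw": claw}, ...]. A call has 1 to 12 rows; each row shifts and turns the commanded pose from where the row before left it, along the tool's axes as they then stand; what a row does not reach is not made up. A row lasts 1/8 s, in which the tool goes at most 62.5 mm and 10.7 degrees, less where a joint would pass 70% of its speed; a pose out of reach is approached as far as the arm can. A call is refused whole if a number of a shift passes 0.0625 or a number of a turn 10.7, either way. A call with a gripper value outside its range is refused whole. The fingers move at their own pace and stop on an object; the grip force is fixed at half the most. Time passes only in rows, so rows that do not move let the fingers close. It gives the time, the measured TCP pose, the force and the opening at its end, in the units of the state.
- ctrl.get_obs(): the state, without advancing time (a new reading comes with each control period).
- ctrl.snapshot(name): name is "scene" or "top"; returns a dict with "frame" (420x560x3 uint8, blue, green, red), "z_map" (420x560 float32, m along the optical axis (not along the pixel's ray), 0 where there is no reading), "mtx" (3x3 intrinsics, pixels), "extrinsics" (4x4, takes a point from camera to world coordinates). Camera axes: x right, y up, looking along -z (the intrinsics and any distortion apply to the point x, -y, -z); pixel columns grow to the right and rows downward; lengths in m; the calibration is good to about 2 mm. A picture is of the moment at which its call begins.
- ctrl.close_job(): hands the job in, once; it reports no verdict.
The state is a dict: "clock": time; "joint_pos": joint angles; "qvel": joint speeds; "tau": joint torques, N m; "tool_pos": TCP position; "orientation": TCP orientation; "force": force on the tool from outside, world axes, zero at the start; "moment": the same for the moment, N m; "opening": finger opening in m.
Only numpy, scipy, OpenCV 4.12 (cv2) and the standard library are available. Lean on these libraries where they do the work, as an engineer would, in place of code of your own. Each camera call takes 0.05 s, during which the arm holds its last target.

## Task

Set the bottle filler for the next bottle: with a fingertip, push the fin of the dial round clockwise (seen from above) by exactly four clicks, never turning on to a fifth and without pinching the fin; then press the larger of the two push buttons fully down to start the fill, and let it come up again. Do not press the smaller button, and leave the bottles and the other things standing about where they are.

Things in the scene. Friction and masses are not known exactly. Their poses are not given: they have to be found in the camera images.
- dial_axis (a point): point on the dial's vertical axis, level with the dial's flat upper face (96 mm above the table). The dial is a black disc 100 mm across and 14 mm thick on a fixed aluminium ring 120 mm across with twelve tick marks, on top of a steel control box (170 mm in x by 280 mm in y when not yawed, top 70 mm above the table; it stands yawed by up to 0.5 rad). A fixed point; its x axis is the direction of the tick that the fin points at at the start
- fin_mid (a point): middle of the dial's raised fin, 28 mm out from the dial axis and 11 mm above the dial's flat face. The fin is one straight grey radial bar, 13 mm thick, from 10 to 46 mm from the axis and 22 mm high, with a thin black line along its top; its flat side faces are named dial_c2 (the counter-clockwise one seen from above, the one to push) and dial_c3 (the opposite one); it turns with the dial and may point in any direction at the start. x axis points outward along the fin, z up
- dial (a joint): turn of the dial in rad, 0 at the start, growing clockwise seen from above. A sprung click stop holds it every 30 degrees (0.524 rad, one tick mark); once pushed past half-way it snaps on to the next click by itself, and let go before half-way it springs back. Pushing from one click to the next takes about 3 to 5 N at the middle of the fin. There is no end stop near: it turns on past the fourth click if pushed
- start_top (a point): centre of the top of the larger push button (it moves with the button): a black button 36 mm across in a dark ring 52 mm across on the control box, its top 92 mm above the table and 10 mm above its ring
- start (a joint): travel of the larger button in m, 0 = up, 0.006 = fully down (about 5 N); springs back
- purge (a joint): travel of the smaller button in m, 0 = up; not to be pressed
- purge_top (a point): centre of the top of the smaller push button: black, 20 mm across in a dark ring 36 mm across, about 90 mm from the larger one; either may be the nearer to the robot
- box: the steel control box that carries dial and buttons; fixed; origin at the centre of its underside. Seen along its own axes, the dial is on its +y half and the two buttons on its -y half
- cap: a metal crown cap, 31 mm across, 6 mm high, lying loose on top of the control box; a bystander, origin at the centre of its underside
- fitting: a brass hose fitting, 26 mm across, 30 mm high, standing loose on top of the control box; a bystander, origin at the centre of its underside
- bottle_a: a full brown glass bottle, 62 mm across, 230 mm high, standing on the table on the +y side of the box; a bystander, origin at the centre of its underside
- bottle_b: a full brown glass bottle, 62 mm across, 230 mm high, standing on the table on the -y side of the box; a bystander, origin at the centre of its underside
- wrench: a steel wrench lying on the table behind the box (+x side), about 20 mm high; a bystander, origin under the tool
- jar: a glass jar with a metal lid, 64 mm across, 75 mm high, on the table behind the box; a bystander, origin at the centre of its underside
- mug: a white mug, 76 mm across, 85 mm high, on the table behind the box; a bystander, origin at the centre of its underside

How it is judged:
By the outcome, as a careful person would: the job done as asked, in the order asked, and still so for the second after the job is handed in, with the robot touching nothing.
It also fails if it takes over 48 s, if anything falls off the work surface, if the arm or the gripper's body presses on something with over 40 N, if the wrist force passes 120 N, or if a joint passes its speed limit or range.

## Working session

There is one attempt and no reset: what is moved stays moved. The work goes in short steps, Python scripts to look and compute and a tool call to move; the robot and the scene stay as the last step left them, time stands still between calls to the robot, and variables do not carry over. Pictures are saved under pics/ and viewed, and the job is handed in when it is done.

Besides the shell and the picture viewer there is one more tool, called as name([rows], argument=value, ...), one row to a line, values as JSON. servo_tool: Moves the arm, as the interface text tells. Its arguments: {"type":"object","properties":{"motion":{"type":"array"}},"required":["motion"]}

```bash
ls; mkdir -p pics
python3 - <<'E'
from plant import ctrl
import cv2,numpy as np,pickle
o=ctrl.get_obs();print(o)
for n in("scene","top"):
    s=ctrl.snapshot(n);cv2.imwrite(f"pics/{n}0.png",s["frame"]);pickle.dump(s,open(f"{n}0.pkl","wb"))
    print(n,s["mtx"],s["extrinsics"].round(3),s.keys())
E
```

```text
pics
{'clock': 0.0, 'joint_pos': array([-5.53396926e+01,  2.05913383e+01,  6.35777565e-01, -1.88876267e-02,
       -7.01377219e+01, -1.65062146e+01]), 'qvel': array([-0.06169855,  0.03790472,  0.02484897,  0.0107226 , -0.05882758,
        0.04419567]), 'tau': array([ 2.50460238e-03, -5.82711482e+01,  2.93062466e+01,  6.99718729e+00,
        6.91790512e-03, -9.12208907e-05]), 'tool_pos': array([ 0.21012398, -0.64095565,  0.2256429 ]), 'orientation': array([  5.73065591,  89.90504193, 113.87831698]), 'force': array([0.00039043, 0.01642119, 0.35058394]), 'moment': array([-0.00015877, -0.01692476, -0.05586708]), 'opening': 0.0877790775741523}
scene [[380.64874259   0.         282.34628492]
 [  0.         380.64874259 208.73875311]
 [  0.           0.           1.        ]] [[ 0.868 -0.376  0.323  0.874]
 [ 0.496  0.669 -0.553 -0.402]
 [-0.008  0.641  0.768  0.726]
 [ 0.     0.     0.     1.   ]] dict_keys(['frame', 'z_map', 'mtx', 'extrinsics'])
top [[410.91217459   0.         274.67122609]
 [  0.         410.91217459 211.24476253]
 [  0.           0.           1.        ]] [[-2.60e-02  9.86e-01 -1.65e-01  4.39e-01]
 [-1.00e+00 -2.60e-02  3.00e-03  4.40e-02]
 [-1.00e-03  1.65e-01  9.86e-01  1.10e+00]
 [ 0.00e+00  0.00e+00  0.00e+00  1.00e+00]] dict_keys(['frame', 'z_map', 'mtx', 'extrinsics'])
```

View pics/scene0.png

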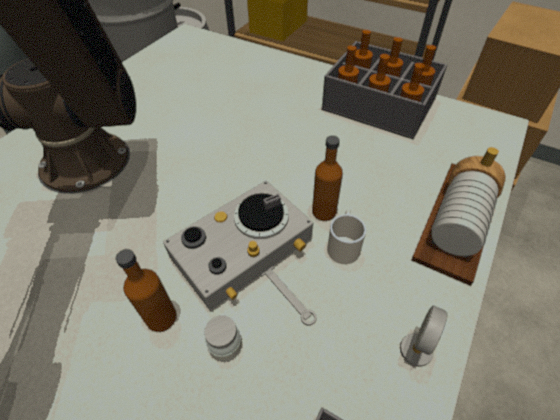

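View pics/top0.png

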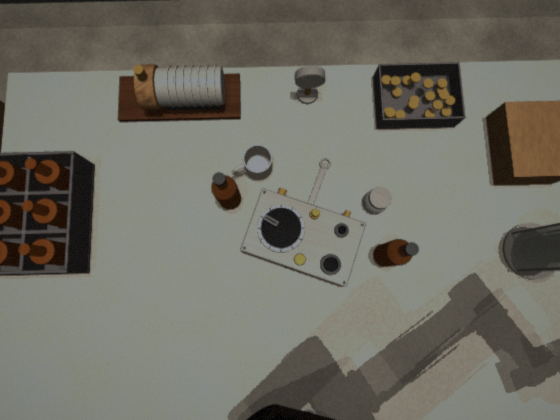

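The scene view shows the dial at about (262,212) and the buttons at (193,237) and (217,265). In the top view the dial is at (281,228) with its fin pointing up-left. The larger button is at (331,264), the smaller at (342,230), the cap at (300,259) and the fitting at (315,213). I'll zoom in and measure.

```bash
cat > h.py <<'E'
import numpy as np,cv2,pickle
def ray(s,uv,z):
    uv=np.atleast_2d(np.array(uv,float));K=s["mtx"];T=s["extrinsics"]
    d=np.c_[(uv[:,0]-K[0,2])/K[0,0],-(uv[:,1]-K[1,2])/K[1,1],-np.ones(len(uv))]@T[:3,:3].T
    return T[:3,3]+d*((z-T[2,3])/d[:,2])[:,None]
def proj(s,p):
    T=s["extrinsics"];K=s["mtx"];c=(np.atleast_2d(p)-T[:3,3])@T[:3,:3]
    return np.c_[K[0,0]*c[:,0]/-c[:,2]+K[0,2],-K[1,1]*c[:,1]/-c[:,2]+K[1,2]]
E
python3 - <<'E'
from h import *
for n,(x,y,w,h) in dict(scene=(160,175,160,130),top=(235,180,140,110)).items():
    s=pickle.load(open(n+"0.pkl","rb"));f=s["frame"][y:y+h,x:x+w]
    k=5
    f=cv2.convertScaleAbs(cv2.resize(f,None,fx=k,fy=k,interpolation=cv2.INTER_CUBIC),alpha=1.5)
    for i in range(0,w,20):cv2.putText(f,str(x+i),(i*k,10),0,.4,(0,0,255));cv2.line(f,(i*k,0),(i*k,4),(0,0,255))
    for i in range(0,h,20):cv2.putText(f,str(y+i),(0,i*k+5),0,.4,(0,0,255))
    cv2.imwrite(f"pics/{n}0z.png",f[:600,:800])
    print(n)
s=pickle.load(open("top0.pkl","rb"));q=pickle.load(open("scene0.pkl","rb"))
print(ray(s,[[281,228],[263,217]],.096),ray(s,[[331,264],[342,230]],.092))
print(ray(q,[[262,212]],.096),ray(q,[[193,237],[217,265]],.092))
E
```

```text
scene
top
[[0.56485265 0.02598344 0.096     ]
 [0.59339321 0.06968626 0.096     ]] [[ 0.47391919 -0.09327931  0.092     ]
 [ 0.55644262 -0.12447388  0.092     ]]
[[0.57489294 0.02250347 0.096     ]] [[ 0.48467227 -0.10045983  0.092     ]
 [ 0.56685828 -0.13035329  0.092     ]]
```

View pics/top0z.png

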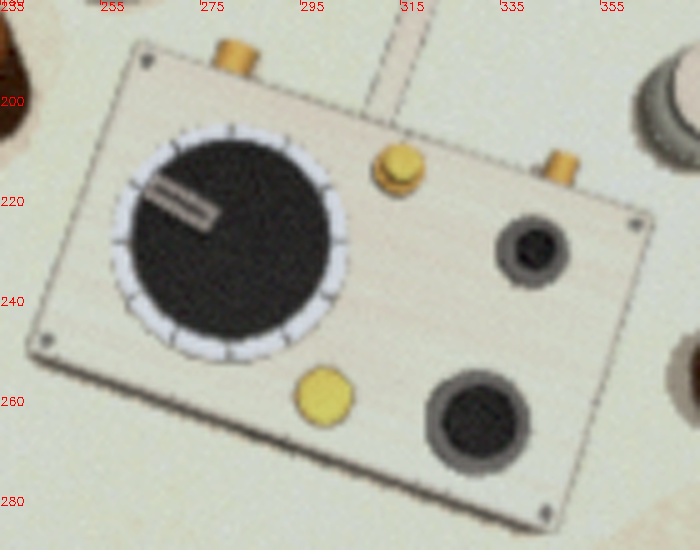

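View pics/scene0z.png

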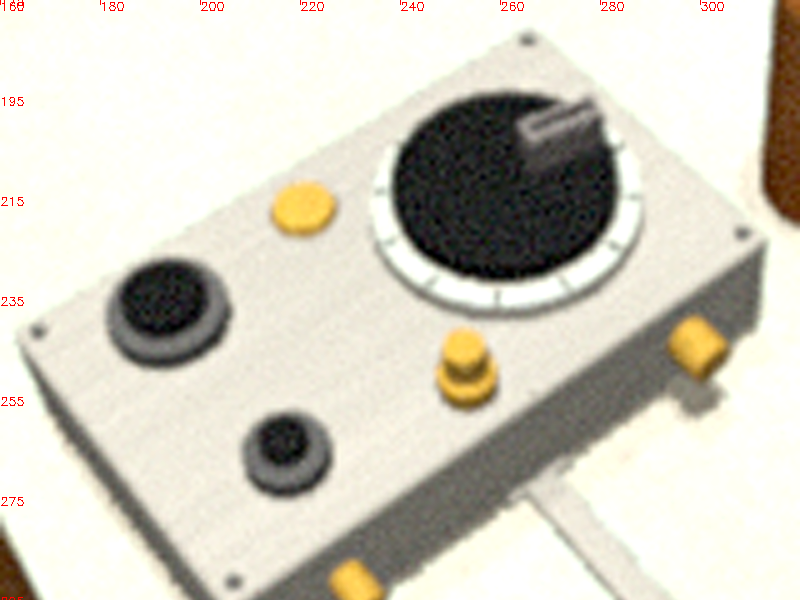

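Run:
```python
from h import *
for n,pts in dict(scene=[(258,215),(193,235),(216,263)],top=[(281,232),(331,264),(342,230)]).items():
    s=pickle.load(open(n+"0.pkl","rb"));g=cv2.GaussianBlur(s["frame"],(3,3),0).max(2)
    m=(g<[60,60][0]).astype(np.uint8)
    print(n,[s["frame"][v,u].tolist() for u,v in pts],s["frame"][240,230])
    for (u,v),z in zip(pts,(.096,.092,.092)):
        lab=cv2.connectedComponentsWithStats(m)[1];l=lab[v,u]
        if l==0: print('no',g[v,u]);continue
        c=cv2.findContours((lab==l).astype(np.uint8),0,1)[0][0]
        c=cv2.convexHull(c)
        w=ray(s,c[:,0],z)
        e=cv2.minEnclosingCircle(w[:,:2].astype(np.float32))
        print((u,v),cv2.fitEllipse(c) if len(c)>5 else len(c),"world",np.round(e[0],4),round(e[1],4))
        mm=cv2.erode((lab==l).astype(np.uint8),np.ones((3,3)))>0
        vv,uu=np.nonzero(mm);d=s["z_map"][vv,uu];K=s["mtx"]
        P=np.c_[(uu-K[0,2])/K[0,0]*d,-(vv-K[1,2])/K[1,1]*d,-d]@s["extrinsics"][:3,:3].T+s["extrinsics"][:3,3]
        P=P[d>0]; print("  depth med",np.median(P,0).round(4))
```

```text
scene [[24, 22, 9], [26, 19, 24], [29, 32, 34]] [144 153 158]
(258, 215) ((260.5436706542969, 211.98780822753906), (36.76547622680664, 44.56396484375), 85.52674102783203) world [0.5713 0.0228] 0.0509
  depth med [0.5731 0.0182 0.0958]
(193, 235) ((192.48428344726562, 234.70484924316406), (14.778401374816895, 17.903486251831055), 75.56515502929688) world [ 0.4796 -0.097 ] 0.0193
  depth med [ 0.4801 -0.0964  0.0916]
(216, 263) ((216.25106811523438, 263.0039367675781), (9.864566802978516, 10.698437690734863), 67.34761047363281) world [ 0.563  -0.1274] 0.0116
  depth med [ 0.5629 -0.1271  0.0909]
top [[27, 26, 28], [20, 22, 22], [18, 19, 19]] [132 144 140]
(281, 232) ((280.632568359375, 227.42984008789062), (38.59678268432617, 38.91427230834961), 179.70823669433594) world [0.5664 0.0269] 0.0487
  depth med [0.5623 0.0231 0.0965]
(331, 264) ((330.66552734375, 263.81671142578125), (15.858120918273926, 16.192859649658203), 146.36192321777344) world [ 0.4745 -0.0925] 0.0198
  depth med [ 0.4742 -0.0928  0.0923]
(342, 230) ((341.56561279296875, 229.4343719482422), (9.924612045288086, 9.9347505569458), 45.00005340576172) world [ 0.5579 -0.1235] 0.0128
  depth med [ 0.5586 -0.124   0.0923]
```

Run:
```python
from h import *
s=pickle.load(open("top0.pkl","rb"));q=pickle.load(open("scene0.pkl","rb"))
print("bottleA cap",ray(s,[220,180],.23),ray(q,[333,142],.23))
print("bottleB cap",ray(s,[411,249],.23),ray(q,[127,258],.23))
print("mug rim",ray(s,[258,160],.085),ray(q,[347,228],.085))
print("fitting",ray(s,[315.5,212.5],.1),ray(q,[252.5,245],.1))
print("cap",ray(s,[300,259],.076),ray(q,[220.5,216.5],.076))
a=ray(s,[[265,216.6],[277.4,225]],.118);b=ray(q,[[265,200],[277.5,195.6]],.118)
for w in(a,b):
    d=w[0]-w[1] if w is a else w[1]-w[0]; print(w,np.degrees(np.arctan2(d[1],d[0])))
# tick directions in top, z~.086? ring top
t=ray(s,[[235+232/5,180+131/5],[235+232/5,180+352/5],[235+122/5,180+241/5],[235+340/5,180+241/5],[235+137/5,180+185/5],[235+325/5,180+297/5],[235+174/5,180+144/5],[235+288/5,180+337/5]],.082)
for i in range(0,8,2):
    d=t[i]-t[i+1];print("tick",np.degrees(np.arctan2(d[1],d[0])),(t[i]+t[i+1])/2)
```

```text
bottleA cap [[0.65664072 0.157997   0.23      ]] [[0.66678481 0.15419341 0.23      ]]
bottleB cap [[ 0.49617202 -0.24510199  0.23      ]] [[ 0.50566523 -0.24756203  0.23      ]]
mug rim [[0.74291743 0.07961075 0.085     ]] [[0.74819495 0.08052742 0.085     ]]
fitting [[ 0.60060986 -0.06011373  0.1       ]] [[ 0.60491966 -0.06159054  0.1       ]]
cap [[ 0.48876907 -0.01924173  0.076     ]] [[ 0.49287064 -0.01945697  0.076     ]]
[[0.59086187 0.06426108 0.118     ]
 [0.56960065 0.03483763 0.118     ]] 54.14833585669544
[[0.57355678 0.03882014 0.118     ]
 [0.59037461 0.06263547 0.118     ]] 54.77114496573454
tick -1.6468049848874873 [0.56632422 0.02474569 0.082     ]
tick 88.50010111216618 [0.56609222 0.02525485 0.082     ]
tick 57.50280652139338 [0.56622668 0.02546283 0.082     ]
tick 28.788170323840674 [0.56672925 0.02545648 0.082     ]
```

```bash
cat >> h.py <<'E'
from scipy.spatial.transform import Rotation as Ro
def R(o): return Ro.from_euler('xyz',o['orientation'],degrees=True).as_matrix()
def st(o):
    M=R(o);print("t",o['clock'],"p",np.round(o['tool_pos'],4),"F",np.round(o['force'],2),"open",round(o['opening'],4))
    print("x",M[:,0].round(3),"y",M[:,1].round(3),"z",M[:,2].round(3),"zang",np.degrees(np.arctan2(M[1,2],M[0,2])),"j",np.round(o['joint_pos'],1))
    return M
E
python3 - <<'E'
from plant import ctrl
from h import *
o=ctrl.get_obs();M=st(o)
print(M.T@(np.array([.555,.068,.227])-o['tool_pos']))
E
```

```text
t 0.1 p [ 0.2101 -0.641   0.2257] F [ 1.14  0.3  -1.34] open 0.0877
x [-0.001  0.001 -1.   ] y [-0.95  -0.311  0.   ] z [-0.311  0.95   0.002] zang 108.14143064324048 j [-55.3  20.6   0.6  -0.  -70.1 -16.5]
[-4.93904430e-04 -5.48495947e-01  5.66369563e-01]
```

servo_tool([
  {"offset": [-0.05,0,0],"roll": -10,"claw": -1},
  {"offset": [0,-0.04,0.029],"roll": 0,"claw": -1},
  {"offset": [0,-0.04,0.029],"roll": 0,"claw": -1},
  {"offset": [0,-0.04,0.029],"roll": 0,"claw": -1},
  {"offset": [0,-0.04,0.029],"roll": 0,"claw": -1},
  {"offset": [0,-0.04,0.029],"roll": 0,"claw": -1},
  {"offset": [0,-0.04,0.029],"roll": 0,"claw": -1},
  {"offset": [0,-0.04,0.029],"roll": 0,"claw": -1},
  {"offset": [0,-0.04,0.029],"roll": 0,"claw": -1},
  {"offset": [0,-0.04,0.029],"roll": 0,"claw": -1},
  {"offset": [0,-0.04,0.029],"roll": 0,"claw": -1},
  {"offset": [0,-0.04,0.029],"roll": 0,"claw": -1},
])

```text
clock: 1.6
tool_pos: [0.448, -0.1509, 0.2765]
orientation: [-45.4, 90.0, 72.8]
force: [1.2, -1.4, 0.4]
opening: 0.0007
```

servo_tool([
  {"offset": [0,-0.0384,0.0306],"roll": 0,"claw": -1},
  {"offset": [0,-0.0384,0.0306],"roll": 0,"claw": -1},
  {"offset": [0,-0.0384,0.0306],"roll": 0,"claw": -1},
  {"offset": [0,-0.0384,0.0306],"roll": 0,"claw": -1},
  {"offset": [0,-0.0384,0.0306],"roll": 0,"claw": -1},
  {"offset": [0.05,0,0],"roll": 0,"claw": -1},
  {"offset": [0.05,0,0],"roll": 0,"claw": -1},
  {"offset": [0,0,0],"roll": 0,"claw": -1},
])

```text
clock: 2.6
tool_pos: [0.5422, 0.0721, 0.173]
orientation: [84.0, 89.5, -157.9]
force: [0.0, 0.6, 0.6]
opening: 0.0009
```

Run:
```python
from plant import ctrl
from h import *
o=ctrl.get_obs();M=st(o)
for n in("scene","top"):
    s=ctrl.snapshot(n);pickle.dump(s,open(n+"1.pkl","wb"))
    u,v=proj(s,o['tool_pos'])[0];print(n,u,v)
    x,y=int(u)-70,int(v)-55
    f=s["frame"][y:y+110,x:x+140]
    f=cv2.convertScaleAbs(cv2.resize(f,None,fx=5,fy=5,interpolation=cv2.INTER_CUBIC),alpha=1.8)
    cv2.circle(f,(int((u-x+.5)*5),int((v-y+.5)*5)),3,(0,0,255),-1)
    cv2.imwrite(f"pics/{n}1.png",f); print(x,y)
```

```text
t 2.6 p [0.5422 0.0721 0.173 ] F [0.01 0.58 0.64] open 0.0009
x [-0.008 -0.003 -1.   ] y [-0.882 -0.472  0.008] z [-0.472  0.882  0.001] zang 118.13684327920758 j [ 28.1  11.3 -19.6  -0.1 -59.6 -89.9]
scene 259.32669997230994 166.59946728628972
189 111
top 261.44495949256395 234.22258618598997
191 179
```

View pics/scene1.png

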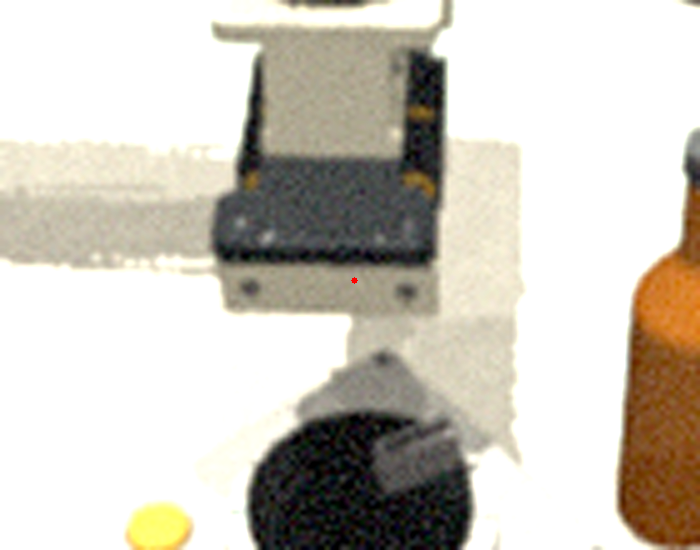

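View pics/top1.png

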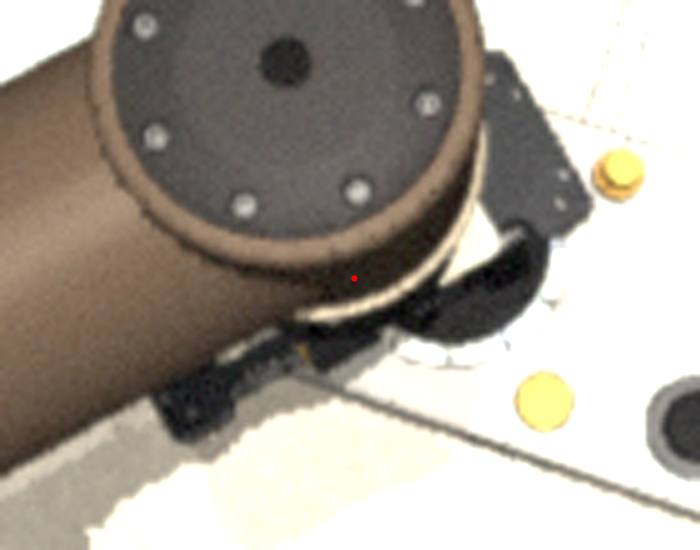

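Run:
```python
from plant import ctrl
from h import *
o=ctrl.get_obs();M=R(o);p=o['tool_pos']
for n in("scene","top"):
    s=pickle.load(open(n+"1.pkl","rb"));K=s["mtx"];d=s["z_map"]
    vv,uu=np.nonzero(d>0);z=d[vv,uu]
    P=np.c_[(uu-K[0,2])/K[0,0]*z,-(vv-K[1,2])/K[1,1]*z,-z]@s["extrinsics"][:3,:3].T+s["extrinsics"][:3,3]
    L=(P-p)@M
    k=(abs(L[:,1])<.12)&(abs(L[:,2])<.12)&(L[:,0]>-.1)&(L[:,0]<.03)&(P[:,2]>.14)
    L=L[k];col=s["frame"][vv[k],uu[k]]
    for a in np.arange(-.1,.03,.008):
        j=(L[:,0]>=a)&(L[:,0]<a+.008)
        if j.sum()>2:print(n,round(a*1e3),j.sum(),"y",np.percentile(L[j,1],[2,50,98]).round(3),"z",np.percentile(L[j,2],[2,50,98]).round(3),col[j].mean(0).round())
```

```text
scene -100 137 y [-0.037 -0.003  0.038] z [-0.096 -0.094  0.074] [28. 30. 30.]
scene -92 318 y [-0.036 -0.012  0.04 ] z [-0.093 -0.026  0.033] [50. 56. 58.]
scene -84 186 y [-0.037 -0.026  0.04 ] z [-0.087 -0.031  0.082] [50. 60. 63.]
scene -76 161 y [-0.037 -0.004  0.039] z [-0.088 -0.086  0.083] [72. 83. 87.]
scene -68 125 y [-0.036 -0.     0.039] z [-0.087 -0.086  0.083] [81. 93. 97.]
scene 28 3 y [-0.119 -0.119 -0.119] z [0.024 0.027 0.03 ] [ 46.  79. 116.]
top -100 11 y [0.027 0.04  0.041] z [-0.092 -0.056  0.094] [62. 67. 69.]
top -92 103 y [0.028 0.037 0.041] z [-0.055  0.021  0.063] [27. 29. 29.]
top -84 92 y [0.026 0.031 0.04 ] z [-0.068  0.043  0.072] [45. 48. 49.]
top -76 10 y [0.039 0.04  0.041] z [-0.082 -0.011  0.029] [45. 46. 48.]
```

The camera sees only the gripper body here: the fingers are hidden below it. The dot at (354,280) in the crop marks the TCP. The fin is unmoved. I'll lower the tip behind the fin.

servo_tool([
  {"offset": [0.025,0,0],"roll": 0,"claw": -1},
  {"offset": [0.02,0,0],"roll": 0,"claw": -1},
  {"offset": [0.014,0,0],"roll": 0,"claw": -1},
  {"offset": [0.01,0,0],"roll": 0,"claw": -1},
  {"offset": [0,0,0],"roll": 0,"claw": -1},
  {"offset": [0,0,0],"roll": 0,"claw": -1},
])

```text
clock: 3.45
tool_pos: [0.5453, 0.0731, 0.1083]
orientation: [-105.4, 89.9, 12.7]
force: [-0.1, -0.0, 0.1]
opening: 0.0003
```

Run:
```python
from plant import ctrl
from h import *
o=ctrl.get_obs();M=st(o)
C=np.array([.568,.025]);p=o['tool_pos'][:2]
# plan: fin angle phi from 58 to -62; TCP = C + r*(u) + d(rel)*n
az,ay=.018,.0095
pts=[]
for ph in np.arange(58,-57,-6):
    u=np.array([np.cos(np.radians(ph)),np.sin(np.radians(ph))]);n=np.array([-u[1],u[0]])
    rel=np.radians(118-(ph+90)); d=az*abs(np.cos(rel))+ay*abs(np.sin(rel))+.0065
    pts.append(C+.029*u+d*n); 
q=p
for ph,t in zip(np.arange(58,-57,-6),pts):
    D=M[:2,:].T@(t-q);print(ph,t.round(4),"y %.4f z %.4f"%(D[1],D[2]));q=t
```

```text
t 3.45 p [0.5453 0.0731 0.1083] F [-0.07 -0.04  0.14] open 0.0003
x [ 0.001  0.    -1.   ] y [-0.882 -0.472 -0.001] z [-0.472  0.882 -0.   ] zang 118.16018844360937 j [ 28.   15.1 -24.2   0.  -50.7 -89.9]
58 [0.5606 0.0638] y -0.0091 z -0.0154
52 [0.5647 0.0644] y -0.0039 z -0.0015
46 [0.569  0.0643] y -0.0038 z -0.0021
40 [0.5735 0.0636] y -0.0036 z -0.0027
34 [0.5778 0.0623] y -0.0032 z -0.0033
28 [0.5821 0.0602] y -0.0028 z -0.0038
22 [0.5854 0.0594] y -0.0025 z -0.0023
16 [0.5887 0.0581] y -0.0023 z -0.0027
10 [0.5919 0.0562] y -0.0020 z -0.0032
4 [0.5951 0.0538] y -0.0016 z -0.0036
-2 [0.5979 0.0508] y -0.0011 z -0.0040
-8 [0.6004 0.0474] y -0.0006 z -0.0042
-14 [0.6025 0.0434] y 0.0000 z -0.0044
-20 [0.604  0.0391] y 0.0007 z -0.0045
-26 [0.6049 0.0345] y 0.0014 z -0.0045
-32 [0.6052 0.0298] y 0.0020 z -0.0043
-38 [0.6047 0.0249] y 0.0027 z -0.0041
-44 [0.6035 0.02  ] y 0.0033 z -0.0037
-50 [0.6016 0.0153] y 0.0039 z -0.0032
-56 [0.599  0.0109] y 0.0044 z -0.0027
```

servo_tool([
  {"offset": [0.004,-0.0045,-0.0075],"roll": 0,"claw": -1},
  {"offset": [0,-0.0045,-0.008],"roll": 0,"claw": -1},
  {"offset": [0,-0.0039,-0.0015],"roll": 0,"claw": -1},
  {"offset": [0,-0.0038,-0.0021],"roll": 0,"claw": -1},
  {"offset": [0,0,0],"roll": 0,"claw": -1},
])

```text
clock: 4.08
tool_pos: [0.5684, 0.0637, 0.1031]
orientation: [79.4, 89.9, -162.4]
force: [-0.3, 1.0, -0.7]
opening: 0.0007
```

```bash
cat > look.py <<'E'
import sys
from plant import ctrl
from h import *
o=ctrl.get_obs();M=st(o)
t=sys.argv[1]; fs=[]
for n,(x,y) in dict(scene=(205,165),top=(245,190)).items():
    s=ctrl.snapshot(n);pickle.dump(s,open(n+t+".pkl","wb"))
    f=s["frame"][y:y+90,x:x+80]
    fs.append(cv2.convertScaleAbs(cv2.resize(f,None,fx=5,fy=5,interpolation=cv2.INTER_CUBIC),alpha=1.8))
cv2.imwrite(f"pics/look{t}.png",np.hstack(fs))
E
python3 look.py 2
```

```text
t 4.075 p [0.5684 0.0637 0.1031] F [-0.34  0.99 -0.72] open 0.0007
x [-0.001 -0.    -1.   ] y [-0.882 -0.471  0.001] z [-0.471  0.882  0.   ] zang 118.11549419807113 j [ 26.   17.3 -21.7  -0.  -51.  -87.9]
```

View pics/look2.png

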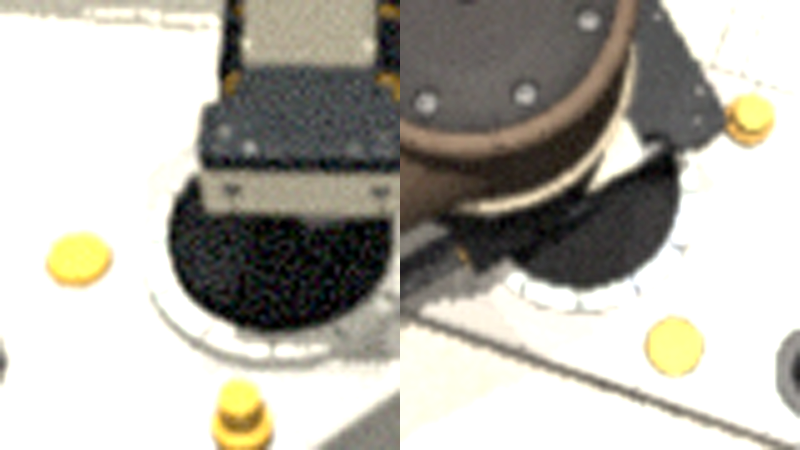

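The body hides the fin in both views, so I'll keep following the planned arc in small pieces and watch the force.

servo_tool([
  {"offset": [0,-0.0036,-0.0027],"roll": 0,"claw": -1},
  {"offset": [0,-0.0032,-0.0033],"roll": 0,"claw": -1},
])

```text
clock: 4.42
tool_pos: [0.5785, 0.0621, 0.104]
orientation: [-108.2, 89.9, 10.0]
force: [-0.4, 1.0, -0.2]
opening: 0.0002
```

servo_tool([
  {"offset": [0,-0.0028,-0.0038],"roll": 0,"claw": -1},
  {"offset": [0,-0.0025,-0.0023],"roll": 0,"claw": -1},
])

```text
clock: 4.68
tool_pos: [0.5843, 0.0592, 0.1034]
orientation: [47.4, 89.9, 165.5]
force: [-7.9, 4.1, 4.3]
opening: 0.0003
```

servo_tool([
  {"offset": [0,-0.0023,-0.0027],"roll": 0,"claw": -1},
  {"offset": [0,-0.002,-0.0032],"roll": 0,"claw": -1},
])

```text
clock: 4.92
tool_pos: [0.5908, 0.0559, 0.1031]
orientation: [54.0, 89.9, 172.1]
force: [-1.1, 1.0, -0.9]
opening: 0.0003
```

servo_tool([
  {"offset": [0,-0.0016,-0.0036],"roll": 0,"claw": -1},
  {"offset": [0,-0.0011,-0.004],"roll": 0,"claw": -1},
])

```text
clock: 5.18
tool_pos: [0.598, 0.0503, 0.1037]
orientation: [-102.2, 90.0, 15.9]
force: [-4.1, 5.2, 1.2]
opening: 0.0004
```

```bash
python3 look.py 3
```

```text
t 5.175 p [0.598  0.0503 0.1037] F [-4.14  5.23  1.22] open 0.0004
x [ 0.001  0.    -1.   ] y [-0.882 -0.472 -0.001] z [-0.472  0.882 -0.   ] zang 118.14991347539952 j [ 23.5  19.6 -18.1   0.  -52.2 -85.3]
```

View pics/look3.png

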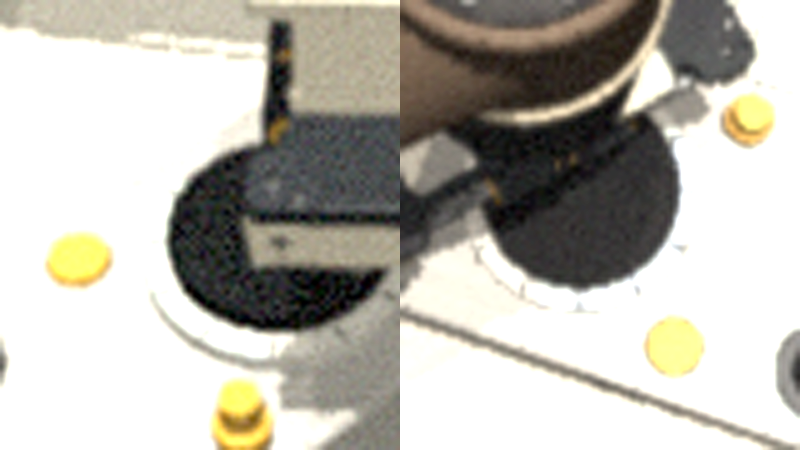

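servo_tool([
  {"offset": [0,-0.0006,-0.0042],"roll": 0,"claw": -1},
])

```text
clock: 5.4
tool_pos: [0.5995, 0.0476, 0.1035]
orientation: [5.6, 89.9, 123.7]
force: [-3.1, 4.1, -0.2]
opening: 0.0002
```

servo_tool([
  {"offset": [0,0,-0.0044],"roll": 0,"claw": -1},
])

```text
clock: 5.52
tool_pos: [0.6018, 0.0435, 0.1034]
orientation: [4.3, 90.0, 122.4]
force: [-0.4, 2.5, -0.2]
opening: 0.0004
```

servo_tool([
  {"offset": [0,0.0007,-0.0045],"roll": 0,"claw": -1},
])

```text
clock: 5.65
tool_pos: [0.6038, 0.0386, 0.1037]
orientation: [-147.3, 90.0, -29.1]
force: [-1.1, 0.4, -0.4]
opening: 0.0007
```

servo_tool([
  {"offset": [0,0.0014,-0.0045],"roll": 0,"claw": -1},
])

```text
clock: 5.78
tool_pos: [0.6047, 0.0336, 0.1037]
orientation: [-170.8, 90.0, -52.7]
force: [-0.0, 0.4, -0.4]
opening: 0.0005
```

servo_tool([
  {"offset": [0,0.002,-0.0043],"roll": 0,"claw": -1},
])

```text
clock: 5.9
tool_pos: [0.6049, 0.0294, 0.1036]
orientation: [-64.0, 90.0, 54.1]
force: [-0.2, 4.8, -0.2]
opening: 0.0004
```

```bash
python3 look.py 4
```

```text
t 5.9 p [0.6049 0.0294 0.1036] F [-0.19  4.8  -0.24] open 0.0004
x [ 0.     0.001 -1.   ] y [-0.882 -0.471 -0.001] z [-0.471  0.882  0.   ] zang 118.13110669206672 j [ 21.2  20.1 -17.4  -0.  -52.5 -83.1]
```

View pics/look4.png

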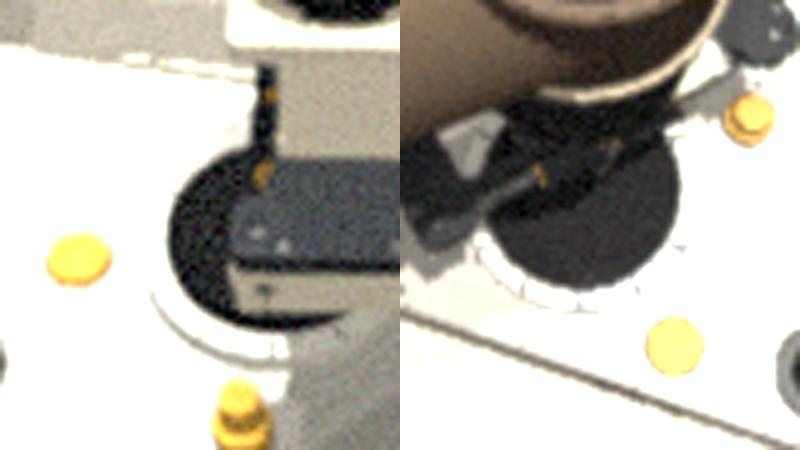

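The click timing matches the plan, with releases between the -14° and -20° steps. The force is rising again towards the next half-way point at -47°. I'll continue one row at a time.

servo_tool([
  {"offset": [0,0.0027,-0.0041],"roll": 0,"claw": -1},
])

```text
clock: 6.12
tool_pos: [0.6045, 0.0251, 0.1036]
orientation: [-70.7, 89.9, 47.5]
force: [-0.4, 3.8, -0.4]
opening: 0.0003
```

servo_tool([
  {"offset": [0,0.0033,-0.0037],"roll": 0,"claw": -1},
])

```text
clock: 6.25
tool_pos: [0.6032, 0.0197, 0.1037]
orientation: [-109.2, 90.0, 8.9]
force: [-0.9, 2.3, -0.5]
opening: 0.0005
```

servo_tool([
  {"offset": [0,0.002,-0.0016],"roll": 0,"claw": -1},
])

```text
clock: 6.38
tool_pos: [0.6018, 0.0167, 0.1036]
orientation: [115.6, 90.0, -126.2]
force: [-0.2, 0.7, 0.6]
opening: 0.0002
```

servo_tool([
  {"offset": [0,-0.018,0],"roll": 0,"claw": -1},
  {"offset": [-0.04,0,0],"roll": 0,"claw": -1},
  {"offset": [-0.04,0,0],"roll": -10,"claw": -1},
  {"offset": [-0.04,0,0],"roll": -10,"claw": -1},
  {"offset": [0,0,0],"roll": -10,"claw": -1},
  {"offset": [0,0.035,0.011],"roll": 0,"claw": -1},
  {"offset": [0,0.035,0.011],"roll": 0,"claw": -1},
  {"offset": [0,0.035,0.011],"roll": 0,"claw": -1},
  {"offset": [0,0.035,0.011],"roll": 0,"claw": -1},
  {"offset": [0,0.0365,0.012],"roll": 0,"claw": -1},
  {"offset": [0,0,0],"roll": 0,"claw": -1},
])

```text
clock: 7.75
tool_pos: [0.4762, -0.0957, 0.2242]
orientation: [-158.4, 90.0, -10.4]
force: [0.3, 0.4, -0.5]
opening: 0.0005
```

```bash
python3 look.py 5
python3 - <<'E'
import cv2,pickle,numpy as np
a=[cv2.convertScaleAbs(pickle.load(open(n+"5.pkl","rb"))["frame"][100:320,100:400],alpha=1.6) for n in("scene","top")]
cv2.imwrite("pics/full5.png",np.hstack(a))
E
```

```text
t 7.75 p [ 0.4762 -0.0957  0.2242] F [ 0.3   0.42 -0.48] open 0.0005
x [ 0.001 -0.    -1.   ] y [-0.529 -0.849 -0.   ] z [-0.849  0.529 -0.001] zang 148.06362987632693 j [ 11.9   2.5 -22.7   0.  -64.7 -43.9]
```

View pics/look5.png

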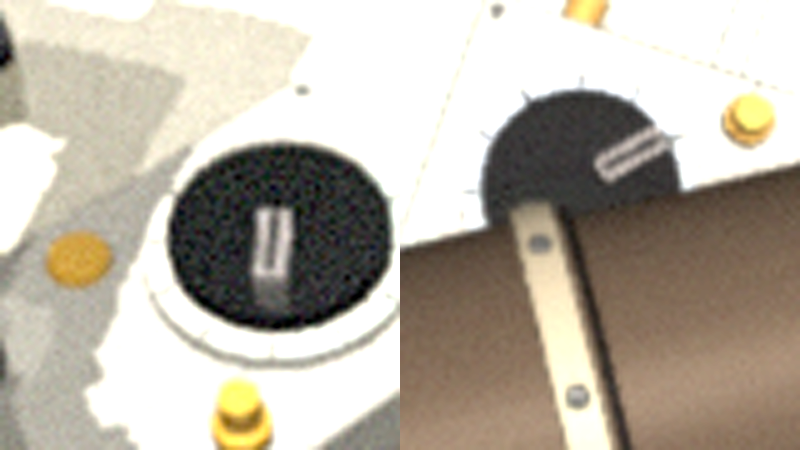

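View pics/full5.png

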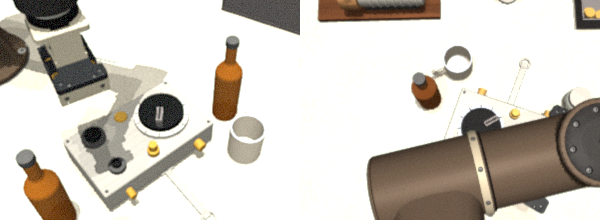

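In the crops the fin now points at the tick three places below the top one (top view, (605,172)→(665,138)). That is about -62°, exactly four clicks from +58°. Next is the larger button.

servo_tool([
  {"offset": [0.04,0,0],"roll": 0,"claw": -1},
  {"offset": [0.04,0,0],"roll": 0,"claw": -1},
  {"offset": [0.03,0,0],"roll": 0,"claw": -1},
  {"offset": [0.01,0,0],"roll": 0,"claw": -1},
  {"offset": [0,0,0],"roll": 0,"claw": -1},
  {"offset": [0,0,0],"roll": 0,"claw": -1},
])

```text
clock: 8.6
tool_pos: [0.4784, -0.0942, 0.1047]
orientation: [-146.2, 89.9, 2.0]
force: [-0.4, -0.4, 0.4]
opening: 0.0007
```

servo_tool([
  {"offset": [0.004,0,0],"roll": 0,"claw": -1},
  {"offset": [0.004,0,0],"roll": 0,"claw": -1},
  {"offset": [0,0,0],"roll": 0,"claw": -1},
])

```text
clock: 8.98
tool_pos: [0.4771, -0.0945, 0.0954]
orientation: [34.4, 90.0, -177.5]
force: [-0.3, 0.2, 0.7]
opening: 0.0004
```

servo_tool([
  {"offset": [0.003,0,0],"roll": 0,"claw": -1},
  {"offset": [0.003,0,0],"roll": 0,"claw": -1},
  {"offset": [0,0,0],"roll": 0,"claw": -1},
])

```text
clock: 9.35
tool_pos: [0.4774, -0.0945, 0.0896]
orientation: [-178.9, 90.0, -30.8]
force: [-0.3, 1.1, 3.5]
opening: 0.0002
```

servo_tool([
  {"offset": [0.002,0,0],"roll": 0,"claw": -1},
  {"offset": [0.002,0,0],"roll": 0,"claw": -1},
  {"offset": [0,0,0],"roll": 0,"claw": -1},
])

```text
clock: 9.72
tool_pos: [0.4775, -0.0945, 0.0862]
orientation: [-166.8, 90.0, -18.7]
force: [-3.3, 1.3, 10.4]
opening: 0.0007
```

servo_tool([
  {"offset": [0.0015,0,0],"roll": 0,"claw": -1},
  {"offset": [0,0,0],"roll": 0,"claw": -1},
])

```text
clock: 9.98
tool_pos: [0.4776, -0.0945, 0.0859]
orientation: [-168.1, 89.9, -19.9]
force: [-8.5, 3.0, 24.8]
opening: 0.001
```

It has bottomed at 0.086 m with the force rising to 25 N, so the button is fully down. I'll release it and retreat.

servo_tool([
  {"offset": [-0.01,0,0],"roll": 0,"claw": -1},
  {"offset": [-0.03,0,0],"roll": 0,"claw": -1},
  {"offset": [-0.05,0,0],"roll": 0,"claw": -1},
  {"offset": [-0.06,0,0],"roll": 0,"claw": -1},
  {"offset": [-0.06,0,0],"roll": 0,"claw": -1},
  {"offset": [0,0.03,0.05],"roll": 0,"claw": -1},
  {"offset": [0,0,0],"roll": 0,"claw": -1},
  {"offset": [0,0,0],"roll": 0,"claw": -1},
])

```text
clock: 10.98
tool_pos: [0.4188, -0.0935, 0.2941]
orientation: [-123.2, 90.0, 25.0]
force: [0.6, -0.2, 0.0]
opening: 0.0006
```

```bash
python3 look.py 6
python3 - <<'E'
import cv2,pickle,numpy as np
a=[cv2.convertScaleAbs(pickle.load(open("scene"+t+".pkl","rb"))["frame"][110:360,100:380],alpha=1.5) for t in "06"]
cv2.imwrite("pics/full6.png",cv2.resize(np.hstack(a),None,fx=1.4,fy=1.4))
from h import *
s=pickle.load(open("scene6.pkl","rb"));z0=pickle.load(open("scene0.pkl","rb"))["z_map"]
for n,(u,v) in dict(start=(192,234),purge=(216,263)).items():
    print(n,np.median(z0[v-2:v+3,u-2:u+3]),np.median(s["z_map"][v-2:v+3,u-2:u+3]))
E
```

```text
t 10.975 p [ 0.4188 -0.0935  0.2941] F [ 0.57 -0.22  0.03] open 0.0006
x [ 0.001  0.    -1.   ] y [-0.528 -0.85  -0.001] z [-0.85   0.528 -0.   ] zang 148.1631002638388 j [ 14.   -6.  -21.6  -0.  -74.3 -45.8]
start 0.78387326 0.78446084
purge 0.7393442 0.7402376
```

View pics/full6.png

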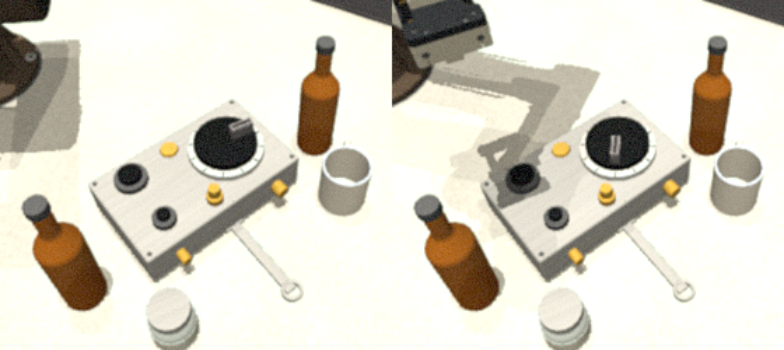

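View pics/look6.png

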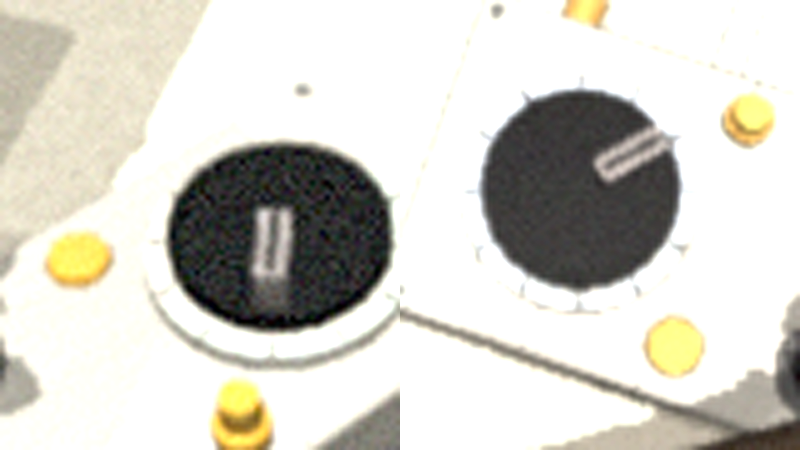

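The before and after views match: bottles, cap, fitting, mug, jar and wrench are where they were. The fin stays on the fourth tick, and both buttons are up.

```bash
python3 -c "
from plant import ctrl
print(ctrl.close_job())"
```

```text
the job is handed in; nothing more can be done
None
```

The bottle filler is set and the job is handed in at about 11 s on the robot's clock. I received no verdict.

- **Dial:** I pushed the fin clockwise with the shut fingertips from its counter-clockwise side. I stopped just past half-way to the fourth click, and the fin snapped on by itself. The last pictures show it on the fourth tick, from about +58° to −62°.
- **Larger button:** I pressed it until it bottomed at 0.086 m. The force rose to about 25 N there, above the roughly 5 N needed. After I let go, its depth reading was back within 1 mm of the start.
- **Everything else:** The smaller button's depth reading is unchanged to within 1 mm. By eye, the bottles, cap, fitting, mug, jar and wrench look unmoved, and the gripper is clear of everything.

**Doubts:**
- The two cameras disagreed by 5 to 10 mm on positions, so I used averages.
- The gripper hid the fin while I was pushing. I followed that part by force alone, and its direction did not settle the click count. The fin's position in the pictures taken afterwards did.

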